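# Slide open the damp box

## Robot

A 6-joint arm with a two-finger parallel gripper is mounted at the origin on the work surface. World frame = base frame: x ahead of the robot, y to its left, z up, the work surface at z = 0. Lengths are in m, angles in rad, forces in N, time in s.
With the tool pointing down it reaches from about 0.3 to 0.875 m from the base axis. Payload 6.4 kg.
Tool frame: the origin (TCP) lies at the very end of the fingers, on their centre line; the grasp point (between the pads) lies 19 mm behind it (ctrl.tcp_to_grasp is the distance from the TCP to the grasp point, in m); z points along the fingers, y is the line along which they close (so a half turn about z gives the same grasp; the last joint's range is limited). The gripper opens to 85 mm and grips with 20 to 120 N. Pads are 22 mm wide; open, the fingers measure 114 mm over their backs; the gripper's body (76 mm by 85 mm) begins 54 mm behind the grasp point. The pads swing forward as they close: fully open they stand 13 mm farther back than shut.
Start: joints at [-1.491, 0.181, 1.607, -0, 1.354, -0.206], TCP at [0.162, -0.552, 0.231] pointing down, gripper open.
Joint ranges: [-2.99, 2.99], [-0.89, 2.07], [0.3, 2.58], [-1.14, 4.28], [0, 2.63], [-3.12, 3.12]. Speed limits (rad/s): [2.57, 2.57, 3.01, 3.14, 3.14, 3.14].

## Interface

Orientations are given as a unit quaternion [x, y, z, w].
In Python, from station import monitor, vision, sign_off, ctrl gives the robot as it stands.
- The arm moves only by the tool jog_arm, never from a script. Its argument "series" is a list of rows, each a list of 2 entries, a list of its own where there are three numbers: the shift along the world's x, y, z in mm, then the turn about the world's z in rad. A call has exactly 10 rows; each row is the pose to reach, as a shift and turn from the pose commanded when the call began; what a row does not reach only later rows make up. A row lasts 1/8 s, in which the tool goes at most 62.5 mm and 10.7 degrees, less where a joint would pass 70% of its speed; a pose out of reach is approached as far as the arm can. A call with a gripper value outside its range is refused whole. "hand" is the finger opening in mm, from 0 to 85.4, set as the call begins (left out, the last holds). The fingers move at their own pace and stop on an object; the grip force is fixed at half the most. Time passes only in rows, so rows that repeat a pose let the fingers close, or fill a call up. It gives the time, the measured TCP pose, the force, the opening and the grip force at its end, in the units of the state.
- monitor.state(): the state, without advancing time (a new reading comes with each control period).
- vision.grab_frame(name): name is "scene" or "top"; returns (picture, depth): 400x640x3 uint8, red, green, blue; 400x640 float32, m along the optical axis (not along the pixel's ray), 0 where there is no reading.
- vision.calibration(name): a dict with "mtx" (3x3 intrinsics, pixels), "pose" (4x4, takes a point from camera to world coordinates). Camera axes: x right, y up, looking along -z (the intrinsics and any distortion apply to the point x, -y, -z); pixel columns grow to the right and rows downward; lengths in m; the calibration is good to about 2 mm. A picture is of the moment at which its call begins. calibration takes no time and is no camera call.
- sign_off(): hands the job in; it is judged then, once.
Trained networks look in the newest picture that a camera, given by its name, has taken for a name from the list of things; names that differ only in an ending like _2 or _b are one class to them, and where a whole thing is asked for, a point or a joint stands for the part that bears it (a point fixed in the world has none). Each returns a list of dicts, best first, with "score" (0 to 1); they miss things now and then, are a little off and sometimes report something else, mostly with a low value. They report only what shows in the picture. A call takes as long as a camera call. They do not tell look-alikes from the thing itself.
- vision.cut_out(camera, label): "mask" (400x640 bool, what is visible of it).
- vision.landmark_of(camera, label): "point" ([x, y, z] in m, in the coordinates of the camera as it stood for that picture, good to about 4 mm: a listed point, or the origin of a listed thing).
The state is a dict: "time_s": time; "q": joint angles; "joint_velocities": joint speeds; "tau": joint torques, N m; "ee_pos": TCP position; "tool_rot": TCP orientation; "wrist_force": force on the tool from outside, world axes, zero at the start; "moment": the same for the moment, N m; "gripper_width": opening from 0.0 (shut) to 1.0 (fully open); "grasp_force": force on a finger pad.
Only numpy, scipy, OpenCV 4.12 (cv2) and the standard library are available. Lean on these libraries where they do the work, as an engineer would, in place of code of your own. Each camera call takes 0.05 s, during which the arm holds its last target. There are 200 camera calls.

## Task

Open the potters' damp box. First take the beaker off its deck and stand it upright, wholly on the round plaster bat; then lift the hatch out of its recess by its handle, slide it in its channels over the deck until it is fully home against the end and lies flat there, and swing the latch bar across behind the handle, fully into its catch. Never tip the beaker, and leave the other pots where they stand.

Things in the scene. Friction and masses are not known exactly. Their poses are not given: they have to be found in the camera images.
- damp_box: Low wooden damp box fixed to the bench, 180 (x) x 300 (y) mm; origin under its centre on the bench, y along its length, z up. The half at +y is a bay closed by the hatch; the half at -y is a solid flat grey deck, top 90 mm above the bench. The 12 mm walls all round rise 24 mm above the deck; inside them the channel is x -78 to +78, y -138 to +138 mm.
- seat (a point): Centre of the hatch's seat in the bay, at box x = 0, y = +71 mm, on top of the ledges that carry the hatch, 80 mm above the bench: 10 mm lower than the deck, whose edge is at box y = +4. So the hatch must rise more than 10 mm to pass over the deck; the lips stop it after 22 mm.
- deck_home (a point): Where the centre of the hatch's underside lies when fully home: on the deck (90 mm above the bench) at box x = 0, y = -73 mm. Along both long walls an aluminium lip, underside 114 and top 119 mm above the bench, overhangs the channel, leaving a gap 134 mm wide (box x -67 to +67).
- catch (a point): Middle of the catch: a small steel pocket on the near wall at box x = -83, y = -54 mm, 126 mm above the bench, open towards box +y, its top 134 mm above the bench.
- hatch_grip (a point): Centre of the hatch's handle, 26 mm above the hatch's top, 38 above its underside. Hatch: loose plywood plate 150 (x) x 130 (y) x 12 mm, about 0.3 kg, axes as the box's; handle a solid block on its middle, 60 mm along x, 14 thick along y, 38 tall. Shut: this point at box y +71, z 118 mm; home: y -73, z 128. Side play 3 mm in the channel, 2 mm at each end of the recess.
- beaker_mid (a point): Centre, half-way up, of the off-white open beaker that stands on the deck at the start: 54 mm across the rim, a little narrower below, 85 mm tall, wall 5 mm, about 0.16 kg.
- bat: Round plaster bat fixed on the bench, 120 mm across, 12 mm thick; origin under its centre, on the bench. It may be left or right of the box.
- latch (a joint): Angle (rad) of the steel latch bar, which swings level about a pivot on the box's far (+x) wall. 0: closed, pointing along box -x across the channel, tip in the catch; it grows as the bar opens towards box +y (1.57: along the wall; more: pointing out past it; end 2.1). Stiff, about 0.05 N m, stays where left. Bar 12 mm wide, 121 to 131 mm above the bench; it clears walls and lips, not the handle.
- latch_pivot (a point): The latch bar's pivot axis: box frame x = +84, y = -54 mm, 126 mm above the bench.
- latch_knob (a point): Half-way up the upright black knob on the latch bar: 14 mm across, 34 mm tall (from 131 to 165 mm above the bench), 139 mm from the pivot along the bar; the bar's tip is 33 mm farther.
- bowl_mid (a point): Bystander: terracotta bowl, 104 mm across, 50 mm tall, on the bench on the other side of the box from the bat; point half-way up its axis.
- pinch_pot_mid (a point): Bystander: small terracotta pot, 76 mm across, 42 mm tall, on the bench before the box's near (-x) wall; point half-way up its axis.
- glaze_jar_mid (a point): Bystander: tall white jar with a lid, 68 mm across, 170 mm tall, on the bench close behind the box's far (+x) wall at the deck's end; point half-way up its axis.
Things that resemble listed ones, but are neither listed nor needed, are in the scene too. What is shaped like the part that bears beaker_mid but blue is not meant. There is more than one size of the bat; the job needs the smaller.

How it is judged:
By the outcome, as a careful person would: the job done as asked, in the order asked, and still so for the second after the job is handed in, with the robot touching nothing.
It also fails if it takes over 61 s, if anything falls off the work surface, if the arm or the gripper's body presses on something with over 40 N, if the wrist force passes 120 N, or if a joint passes its speed limit or range.

## Working session

There is one attempt and no reset: what is moved stays moved. The work goes in short steps, Python scripts to look and compute and a tool call to move; the robot and the scene stay as the last step left them, time stands still between calls to the robot, and variables do not carry over. Pictures are saved under pics/ and viewed, at most 10 in all, crops included, and the job is handed in when it is done.

Besides the shell and the picture viewer there is one more tool, called after "Call:" as a command line: name --argument value ..., lists and objects as JSON in quotes. jog_arm: Moves the arm, as the interface text tells. Its arguments: {"type":"object","properties":{"series":{"type":"array","items":{"type":"array"}},"hand":{"type":"number"}},"required":["series"]}

```bash
mkdir -p pics
cat > h.py <<'E'
import numpy as np, cv2
from station import monitor, vision, ctrl
def world(cam,p):
    T=np.array(vision.calibration(cam)["pose"]); return T[:3,:3]@np.array(p)+T[:3,3]
def cloud(cam,depth):
    c=vision.calibration(cam); K=np.array(c["mtx"]); T=np.array(c["pose"])
    v,u=np.mgrid[0:400,0:640]; x=(u-K[0,2])/K[0,0]*depth; y=(v-K[1,2])/K[1,1]*depth
    P=np.stack([x,-y,-depth],-1); W=P@T[:3,:3].T+T[:3,3]; W[depth==0]=np.nan; return W
E
python3 - <<'E'
from h import *
ims=[]
for c in ["scene","top"]:
    im,d=vision.grab_frame(c); cv2.imwrite(f"pics/{c}0.png",im[:,:,::-1]); np.save(f"{c}.npy",cloud(c,d)); 
    print(c,[k for k in vision.calibration(c)])
    for n in ["damp_box","hatch_grip","beaker_mid","bat","latch_knob","latch_pivot","catch","bowl_mid","pinch_pot_mid","glaze_jar_mid","seat","deck_home"]:
        for r in vision.landmark_of(c,n)[:3]: print(n,round(r["score"],2),np.round(world(c,r["point"])*1000))
print(monitor.state(),ctrl.tcp_to_grasp)
E
```

```text
scene ['mtx', 'pose']
damp_box 0.65 [546. -29.   1.]
hatch_grip 0.78 [553.  44. 119.]
beaker_mid 0.88 [557. -95. 132.]
beaker_mid 0.73 [ 360. -135.   42.]
bat 0.71 [ 510. -352.    1.]
bat 0.69 [ 329. -392.    2.]
latch_knob 0.71 [ 542. -104.   91.]
latch_knob 0.7 [676.  37. 148.]
latch_pivot 0.64 [ 556. -100.  134.]
latch_pivot 0.57 [623. -90. 125.]
catch 0.78 [456. -72. 124.]
bowl_mid 0.75 [481. 345.  27.]
pinch_pot_mid 0.54 [390.  21.  19.]
glaze_jar_mid 0.81 [ 699. -179.   86.]
seat 0.16 [558. -98. 134.]
deck_home 0.73 [ 539. -105.   89.]
deck_home 0.4 [457. -75. 125.]
top ['mtx', 'pose']
damp_box 0.62 [544. -34.   0.]
hatch_grip 0.63 [549.  38. 116.]
beaker_mid 0.81 [ 362. -136.   43.]
beaker_mid 0.68 [556. -97. 136.]
bat 0.68 [ 509. -357.   -1.]
bat 0.6 [ 323. -391.    0.]
latch_knob 0.95 [678.  35. 151.]
latch_pivot 0.68 [621. -92. 121.]
catch 0.8 [455. -82. 123.]
catch 0.16 [ 536. -106.   90.]
bowl_mid 0.69 [472. 344.  29.]
pinch_pot_mid 0.63 [393.  20.  22.]
pinch_pot_mid 0.37 [548.  41. 116.]
glaze_jar_mid 0.55 [ 696. -185.   85.]
deck_home 0.71 [626. -93. 124.]
deck_home 0.69 [ 537. -104.   92.]
{'time_s': 1.3, 'q': array([-1.49131311e+00,  1.80798642e-01,  1.60698526e+00,  3.50516417e-05,
        1.35377018e+00, -2.06344769e-01]), 'joint_velocities': array([ 0.00140383, -0.00191754, -0.00049902,  0.00068896, -0.00013612,
        0.00076998]), 'tau': array([-1.97316999e-04, -4.44842291e+01, -3.51683021e+01, -3.55188467e-04,
        6.30902359e-04,  5.12146528e-05]), 'ee_pos': array([ 0.16212785, -0.55170426,  0.23129636]), 'tool_rot': array([9.89805702e-01, 1.42424267e-01, 1.58580109e-05, 2.03295630e-05]), 'wrist_force': array([ 0.1847017 , -0.01723302, -0.64128137]), 'moment': array([ 0.0112336 ,  0.04182967, -0.00637524]), 'grasp_force': 0.0, 'gripper_width': 1.0004883261862276} 0.0187
```

Run:
```python
from h import *
W=np.load("top.npy")*1000; S=np.load("scene.npy")*1000
def circ(W,cx,cy,r,z0,z1):
    m=(abs(W[...,0]-cx)<r)&(abs(W[...,1]-cy)<r)&(W[...,2]>z0)&(W[...,2]<z1)
    p=W[m][:,:2].astype(np.float32); return len(p),[np.round(v,1) for v in cv2.minEnclosingCircle(p)[:2]],np.round(p.mean(0),1)
for n,W_ in (("top",W),("scene",S)):
    print(n,"bats",circ(W_,509,-355,100,7,20),circ(W_,326,-391,80,7,20))
    print("beaker rim",circ(W_,557,-97,45,165,195),"blue?",circ(W_,361,-136,45,75,100))
    print("knob",circ(W_,677,36,25,158,172))
    m=(abs(W_[...,0]-550)<50)&(abs(W_[...,1]-41)<40)&(W_[...,2]>130)&(W_[...,2]<145)
    p=W_[m][:,:2].astype(np.float32); print("handle",cv2.minAreaRect(p),np.median(W_[m][:,2]))
    m=(W_[...,2]>107)&(W_[...,2]<125)&(abs(W_[...,0]-545)<140)&(abs(W_[...,1]+32)<180)
    k=cv2.morphologyEx(m.astype(np.uint8),cv2.MORPH_OPEN,np.ones((3,3)))>0
    print("walls",cv2.minAreaRect(W_[k][:,:2].astype(np.float32)))
a=cv2.imread("pics/scene0.png");b=cv2.imread("pics/top0.png")
cv2.imwrite("pics/both.png",cv2.resize(np.vstack([a,b]),(480,600)) if 0 else np.vstack([a[50:350],b[50:350]]))
```

```text
top bats (1439, [array([ 513. , -342.1]), np.float64(74.4)], array([ 509.8, -355.4], dtype=float32)) (2725, [array([ 326.8, -391.6]), np.float64(83.1)], array([ 326.1, -390.8], dtype=float32))
beaker rim (151, [array([560.3, -98.4]), np.float64(26.8)], array([561.2, -98.8], dtype=float32)) blue? (129, [array([ 362.2, -136.4]), np.float64(26.7)], array([ 361.8, -138.2], dtype=float32))
knob (25, [array([674.6,  35.5]), np.float64(6.9)], array([673.9,  35.4], dtype=float32))
handle ((552.2296142578125, 39.58484649658203), (13.215790748596191, 59.27030944824219), 84.60537719726562) 131.3608200362001
walls ((545.3685302734375, -30.824920654296875), (300.6736145019531, 180.46435546875), 83.9851303100586)
scene bats (1345, [array([ 518.7, -354.3]), np.float64(124.2)], array([ 510.5, -357.4], dtype=float32)) (1853, [array([ 327.4, -388.2]), np.float64(86.6)], array([ 328.6, -393.5], dtype=float32))
beaker rim (157, [array([558.7, -99. ]), np.float64(29.1)], array([558.6, -99.4], dtype=float32)) blue? (139, [array([ 361.9, -136.5]), np.float64(29.9)], array([ 360.4, -136.5], dtype=float32))
knob (22, [array([674.1,  36.2]), np.float64(7.9)], array([674.2,  34.7], dtype=float32))
handle ((550.748046875, 37.95733642578125), (14.215812683105469, 56.88579177856445), 83.55999755859375) 132.09232389135605
walls ((544.4412841796875, -30.901260375976562), (305.0106506347656, 185.62841796875), 83.84597778320312)
```

View pics/both.png

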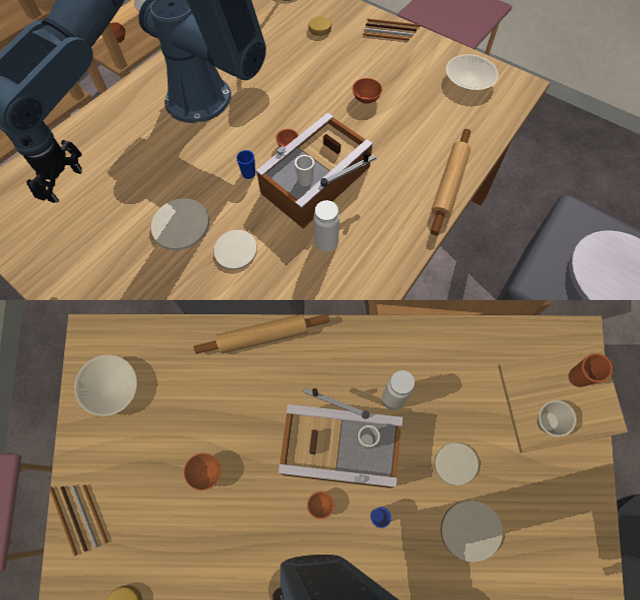

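The pictures show the box, bent about -6° in yaw, with the off-white beaker on the deck (around col 368, row 435 of the stacked image). The small cream bat is at (457, 464), left of the larger one's shadow. The latch bar points outwards, past the wall. The fits agree: box centre (545, -31), beaker (559, -98.5), bat (510, -355.5), latch about 1.845 rad.

Call:
jog_arm --series '[[[30,34,0],-0.03],[[80,91,0],-0.1],[[130,148,0],-0.17],[[180,205,0],-0.24],[[230,262,0],-0.31],[[280,319,0],-0.36],[[325,371,0],-0.39],[[365,416,0],-0.39],[[387,442,0],-0.39],[[397,453,0],-0.39]]' --hand 85

```text
time_s: 2.55
ee_pos: [0.5604, -0.0967, 0.2315]
tool_rot: [0.999, -0.052, 0.0, 0.0]
wrist_force: [0.4, -1.1, 0.1]
gripper_width: 0.998
grasp_force: 0.0
```

Call:
jog_arm --series '[[[0,0,0],0],[[0,0,0],0],[[0,0,0],0],[[0,0,0],0],[[0,0,0],0],[[0,0,0],0],[[0,0,0],0],[[0,0,0],0],[[0,0,0],0],[[0,0,0],0]]'

```text
time_s: 3.8
ee_pos: [0.5591, -0.0986, 0.2313]
tool_rot: [0.999, -0.052, -0.0, -0.0]
wrist_force: [-0.3, 0.3, 0.5]
gripper_width: 0.992
grasp_force: 0.0
```

Call:
jog_arm --series '[[[0,0,-15],0],[[0,0,-40],0],[[0,0,-65],0],[[0,0,-85],0],[[0,0,-96],0],[[0,0,-100],0],[[0,0,-100],0],[[0,0,-100],0],[[0,0,-100],0],[[0,0,-100],0]]'

```text
time_s: 5.05
ee_pos: [0.5593, -0.0988, 0.1317]
tool_rot: [0.999, -0.052, 0.0, 0.0]
wrist_force: [-0.0, 0.7, -0.2]
gripper_width: 0.993
grasp_force: 0.0
```

Call:
jog_arm --series '[[[0,0,0],0],[[0,0,0],0],[[0,0,0],0],[[0,0,0],0],[[0,0,0],0],[[0,0,0],0],[[0,0,0],0],[[0,0,0],0],[[0,0,0],0],[[0,0,0],0]]' --hand 40

```text
time_s: 6.3
ee_pos: [0.5594, -0.0988, 0.1319]
tool_rot: [0.999, -0.052, 0.0, 0.0]
wrist_force: [-0.9, 0.6, 5.5]
gripper_width: 0.611
grasp_force: 61.9
```

Call:
jog_arm --series '[[[0,0,5],0],[[0,0,18],0],[[0,0,35],0],[[0,0,50],0],[[-1,-5,58],0],[[-4,-20,60],0],[[-9,-45,60],0],[[-15,-77,60],0],[[-21,-110,60],0],[[-27,-143,60],0]]'

```text
time_s: 7.55
ee_pos: [0.5311, -0.2435, 0.1907]
tool_rot: [0.999, -0.052, -0.001, -0.0]
wrist_force: [-0.2, -0.0, -1.2]
gripper_width: 0.61
grasp_force: 62.9
```

Call:
jog_arm --series '[[[-6,-33,0],0],[[-12,-63,-5],0],[[-17,-89,-20],0],[[-20,-105,-42],0],[[-22,-112,-67],0],[[-22,-114,-92],0],[[-22,-114,-112],0],[[-22,-114,-126],0],[[-22,-114,-133],0],[[-22,-114,-135],0]]'

```text
time_s: 8.8
ee_pos: [0.5103, -0.3557, 0.0562]
tool_rot: [0.999, -0.052, 0.0, 0.0]
wrist_force: [-0.7, 0.4, -2.1]
gripper_width: 0.608
grasp_force: 62.9
```

Call:
jog_arm --series '[[[0,0,-1],0],[[0,0,-1],0],[[0,0,-2],0],[[0,0,-2],0],[[0,0,-2],0],[[0,0,-2],0],[[0,0,-2],0],[[0,0,-2],0],[[0,0,-2],0],[[0,0,-2],0]]'

```text
time_s: 10.05
ee_pos: [0.5101, -0.3557, 0.0543]
tool_rot: [0.999, -0.052, -0.0, 0.0]
wrist_force: [0.8, 0.0, -2.5]
gripper_width: 0.61
grasp_force: 63.0
```

Call:
jog_arm --series '[[[0,0,0],0],[[0,0,-1],0],[[0,0,-1],0],[[0,0,-1],0],[[0,0,-1],0],[[0,0,-1],0],[[0,0,-1],0],[[0,0,-1],0],[[0,0,-1],0],[[0,0,-1],0]]'

```text
time_s: 11.3
ee_pos: [0.5104, -0.3559, 0.0539]
tool_rot: [0.999, -0.052, 0.0, 0.0]
wrist_force: [-1.3, 1.7, 5.8]
gripper_width: 0.609
grasp_force: 63.0
```

Contact (+6 N). Release and rise.

Call:
jog_arm --series '[[[0,0,0],0],[[0,0,0],0],[[0,0,0],0],[[0,0,0],0],[[0,0,0],0],[[0,0,0],0],[[0,0,0],0],[[0,0,5],0],[[0,0,15],0],[[0,0,35],0]]' --hand 85

```text
time_s: 12.55
ee_pos: [0.5098, -0.3553, 0.0888]
tool_rot: [0.999, -0.052, -0.0, -0.0]
wrist_force: [0.1, -0.6, -0.2]
gripper_width: 0.997
grasp_force: 0.0
```

Call:
jog_arm --series '[[[0,0,35],0],[[0,0,75],0],[[0,0,110],0],[[0,10,130],0],[[2,45,140],0],[[6,95,140],0],[[12,145,140],0],[[18,195,140],0],[[24,245,140],0],[[30,295,140],0]]'

```text
time_s: 13.8
ee_pos: [0.5396, -0.0584, 0.2285]
tool_rot: [0.999, -0.052, -0.0, -0.0]
wrist_force: [0.8, 0.1, -0.3]
gripper_width: 0.992
grasp_force: 0.0
```

Run:
```python
from h import *
im,d=vision.grab_frame("top"); cv2.imwrite("pics/top1.png",im[100:,100:540,::-1]); W=cloud("top",d)*1000
m=(abs(W[...,0]-510)<45)&(abs(W[...,1]+355)<45)&(W[...,2]>88)&(W[...,2]<105)
print(cv2.minEnclosingCircle(W[m][:,:2].astype(np.float32)),np.percentile(W[m][:,2],[5,50,95]), monitor.state()["ee_pos"])
```

```text
((511.4166564941406, -355.1700439453125), 26.944068908691406) [89.87611545 96.7369978  99.84334202] [ 0.53962791 -0.05273363  0.22844091]
```

View pics/top1.png

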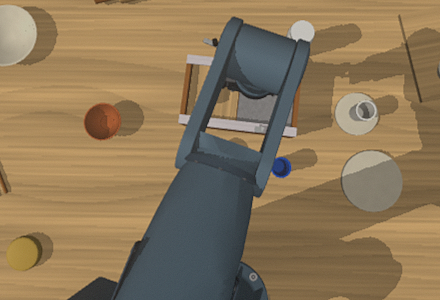

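The beaker stands on the small bat (at 363,110 in the crop; rim centre 511,-355, top about 97 mm). Next is the hatch handle.

Call:
jog_arm --series '[[[3,20,0],0],[[6,50,0],0],[[10,80,0],0],[[12,95,-10],0],[[12,99,-35],0],[[12,99,-65],0],[[12,99,-75],0],[[12,99,-75],0],[[12,99,-75],0],[[12,99,-75],0]]'

```text
time_s: 15.1
ee_pos: [0.5529, 0.0381, 0.1545]
tool_rot: [0.999, -0.052, 0.001, 0.0]
wrist_force: [-0.0, -0.5, 0.3]
gripper_width: 0.994
grasp_force: 0.0
```

Call:
jog_arm --series '[[[0,1,-12],0],[[0,1,-30],0],[[0,1,-43],0],[[0,1,-49],0],[[0,1,-51],0],[[0,1,-51],0],[[0,1,-51],0],[[0,1,-51],0],[[0,1,-51],0],[[0,1,-51],0]]'

```text
time_s: 16.35
ee_pos: [0.5522, 0.0393, 0.1024]
tool_rot: [0.999, -0.052, 0.0, -0.0]
wrist_force: [0.6, -0.3, -0.4]
gripper_width: 0.999
grasp_force: 0.0
```

Call:
jog_arm --series '[[[0,0,0],0],[[0,0,0],0],[[0,0,0],0],[[0,0,0],0],[[0,0,0],0],[[0,0,0],0],[[0,0,0],0],[[0,0,0],0],[[0,0,0],0],[[0,0,0],0]]' --hand 5

```text
time_s: 17.6
ee_pos: [0.5522, 0.0392, 0.1024]
tool_rot: [0.999, -0.052, 0.0, 0.0]
wrist_force: [-0.4, -0.8, 2.4]
gripper_width: 0.153
grasp_force: 59.2
```

Gripped (13–14 mm). Lift 16 mm gently.

Call:
jog_arm --series '[[[0,0,1],0],[[0,0,3],0],[[0,0,6],0],[[0,0,9],0],[[0,0,12],0],[[0,0,14],0],[[0,0,16],0],[[0,0,16],0],[[0,0,16],0],[[0,0,16],0]]'

```text
time_s: 18.85
ee_pos: [0.5521, 0.0393, 0.1182]
tool_rot: [0.999, -0.052, -0.0, -0.0]
wrist_force: [0.3, -1.0, -2.8]
gripper_width: 0.155
grasp_force: 58.5
```

Call:
jog_arm --series '[[[0,-3,0],0],[[-1,-10,0],0],[[-2,-20,0],0],[[-3,-31,0],0],[[-4,-42,0],0],[[-5,-52,0],0],[[-6,-60,0],0],[[-7,-66,0],0],[[-7,-69,0],0],[[-7,-70,0],0]]'

```text
time_s: 20.1
ee_pos: [0.5452, -0.0307, 0.1183]
tool_rot: [0.999, -0.052, 0.0, -0.0]
wrist_force: [-0.9, 0.3, -1.9]
gripper_width: 0.152
grasp_force: 58.5
```

Call:
jog_arm --series '[[[0,-3,0],0],[[-1,-10,0],0],[[-2,-20,0],0],[[-3,-31,0],0],[[-4,-42,0],0],[[-5,-52,0],0],[[-6,-60,0],0],[[-7,-65,0],0],[[-7,-67,0],0],[[-7,-68,0],0]]'

```text
time_s: 21.35
ee_pos: [0.5381, -0.0986, 0.1183]
tool_rot: [0.999, -0.052, 0.0, -0.0]
wrist_force: [-0.9, 0.0, -2.7]
gripper_width: 0.153
grasp_force: 58.5
```

Call:
jog_arm --series '[[[0,-1,0],0],[[0,-2,0],0],[[0,-3,0],0],[[0,-4,0],0],[[0,-5,0],0],[[0,-5,0],0],[[0,-5,0],0],[[0,-5,0],0],[[0,-5,0],0],[[0,-5,0],0]]'

```text
time_s: 22.6
ee_pos: [0.5381, -0.1036, 0.1183]
tool_rot: [0.999, -0.052, -0.0, -0.0]
wrist_force: [-0.9, 0.0, -2.4]
gripper_width: 0.149
grasp_force: 58.5
```

Call:
jog_arm --series '[[[0,0,0],0],[[0,-1,0],0],[[0,-1,0],0],[[0,-1,0],0],[[0,-2,0],0],[[0,-2,0],0],[[0,-2,0],0],[[0,-2,0],0],[[0,-2,0],0],[[0,-2,0],0]]'

```text
time_s: 23.85
ee_pos: [0.5381, -0.1045, 0.1184]
tool_rot: [0.999, -0.052, -0.0, -0.001]
wrist_force: [0.8, 5.3, -1.0]
gripper_width: 0.153
grasp_force: 58.9
```

Call:
jog_arm --series '[[[0,0,-1],0],[[0,0,-2],0],[[0,0,-3],0],[[0,0,-4],0],[[0,0,-5],0],[[0,0,-5],0],[[0,0,-6],0],[[0,0,-6],0],[[0,0,-6],0],[[0,0,-6],0]]'

```text
time_s: 25.1
ee_pos: [0.5386, -0.1046, 0.1126]
tool_rot: [0.999, -0.052, 0.0, -0.001]
wrist_force: [0.3, 6.5, 0.6]
gripper_width: 0.154
grasp_force: 59.1
```

Call:
jog_arm --series '[[[0,0,0],0],[[0,0,-1],0],[[0,0,-1],0],[[0,0,-1],0],[[0,0,-1],0],[[0,0,-1],0],[[0,0,-1],0],[[0,0,-1],0],[[0,0,-1],0],[[0,0,-1],0]]'

```text
time_s: 26.35
ee_pos: [0.5386, -0.1046, 0.1124]
tool_rot: [0.999, -0.052, 0.0, -0.001]
wrist_force: [-1.9, 7.1, 5.9]
gripper_width: 0.151
grasp_force: 60.0
```

Call:
jog_arm --series '[[[0,0,0],0],[[0,0,0],0],[[0,0,0],0],[[0,0,0],0],[[0,0,5],0],[[0,0,20],0],[[0,0,45],0],[[0,0,70],0],[[0,0,85],0],[[0,0,90],0]]' --hand 40

```text
time_s: 27.6
ee_pos: [0.5387, -0.1059, 0.2028]
tool_rot: [0.999, -0.052, 0.001, 0.0]
wrist_force: [0.1, 0.3, -0.2]
gripper_width: 0.472
grasp_force: 0.0
```

Run:
```python
from h import *
s=monitor.state(); print(s["time_s"],s["ee_pos"],s["q"])
im,d=vision.grab_frame("scene"); cv2.imwrite("pics/s2.png",cv2.resize(im[120:300,200:420,::-1],(660,540)))
W=cloud("scene",d)*1000
R=np.array([[.9945,-.1045],[.1045,.9945]]); B=W.copy(); B[...,:2]=(W[...,:2]-[545,-31])@R.T   # box coords
m=(abs(B[...,0])<66)&(B[...,1]>-136)&(B[...,1]<20)&(B[...,2]>85)&(B[...,2]<112)
p=B[m]; h=p[p[:,2]>97]; A=np.c_[h[:,:2],np.ones(len(h))]; print("plane",np.linalg.lstsq(A,h[:,2],rcond=None)[0],len(h),h.min(0),h.max(0))
im,d=vision.grab_frame("top")
for c in("scene","top"):
    for r in vision.landmark_of(c,"latch_knob")[:2]+vision.landmark_of(c,"hatch_grip")[:1]: print(r["score"],world(c,r["point"])*1000)
```

```text
27.6 [ 0.53869796 -0.1059322   0.20279128] [-4.10403602e-01  1.48887081e-01  1.70341017e+00 -2.01184030e-05
  1.28700537e+00  1.26458448e+00]
plane [-8.70055281e-04 -2.37481528e-03  1.02973461e+02] 1292 [ -65.93105104 -134.6564291    97.03021292] [ 59.34571348  -0.13743539 111.81845687]
0.54 [675.5393689   35.78537984 148.92318303]
0.57 [ 537.08311606 -100.81368847  132.67601141]
0.96 [ 533.543479   -102.11402658  123.82605184]
```

View pics/s2.png

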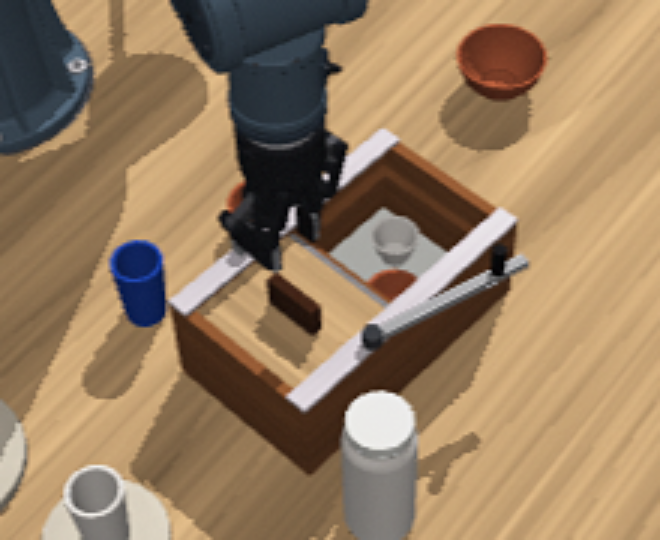

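The hatch lies flat at about 103 mm over the deck end, beaker upright on bat, with the latch knob still at upper right (498,262 in the crop). Going to the knob.

Call:
jog_arm --series '[[[8,8,0],0.1],[[25,26,0],0.25],[[45,47,0],0.4],[[65,67,0],0.55],[[85,88,0],0.7],[[105,109,0],0.85],[[120,125,0],1.0],[[131,136,0],1.15],[[136,141,0],1.25],[[136,141,0],1.297]]'

```text
time_s: 29.15
ee_pos: [0.674, 0.0359, 0.1999]
tool_rot: [0.827, 0.563, -0.001, -0.001]
wrist_force: [-0.4, 0.1, 0.9]
gripper_width: 0.471
grasp_force: 0.0
```

Call:
jog_arm --series '[[[0,0,0],0],[[0,0,0],0],[[0,0,-10],0],[[0,0,-20],0],[[0,0,-20],0],[[0,0,-20],0],[[0,0,-20],0],[[0,0,-20],0],[[0,0,-20],0],[[0,0,-20],0]]'

```text
time_s: 30.4
ee_pos: [0.6741, 0.0353, 0.1814]
tool_rot: [0.827, 0.562, 0.0, 0.0]
wrist_force: [-1.4, 0.3, -0.2]
gripper_width: 0.468
grasp_force: 0.0
```

Run:
```python
from h import *
s=monitor.state(); print(s["time_s"],s["ee_pos"],s["q"],s["tool_rot"])
im,d=vision.grab_frame("scene"); cv2.imwrite("pics/s3.png",cv2.resize(im[120:280,270:430,::-1],(560,560)))
```

```text
30.4 [0.67412993 0.0353429  0.18135897] [-1.23033175e-01  4.40932916e-01  1.37839235e+00  2.26563573e-05
  1.32220685e+00  2.54916936e-01] [8.27351561e-01 5.61684425e-01 3.00038548e-05 1.16886385e-05]
```

View pics/s3.png

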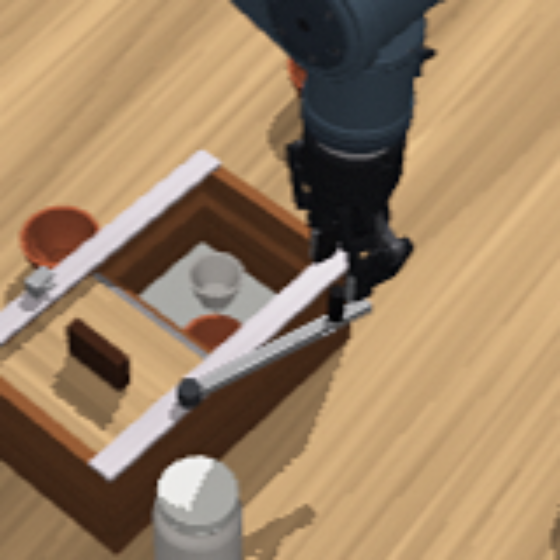

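The knob (340,303) lies beneath and between the fingers, one on each side. Descend, then narrow to 20 mm.

Call:
jog_arm --series '[[[0,0,-8],0],[[0,0,-20],0],[[0,0,-32],0],[[0,0,-40],0],[[0,0,-43],0],[[0,0,-43],0],[[0,0,-43],0],[[0,0,-43],0],[[0,0,-43],0],[[0,0,-43],0]]'

```text
time_s: 31.7
ee_pos: [0.6742, 0.0353, 0.1384]
tool_rot: [0.827, 0.562, 0.0, 0.0]
wrist_force: [0.3, -0.2, 0.1]
gripper_width: 0.472
grasp_force: 0.0
```

Run:
```python
import numpy as np
p=np.array([622.8,-93.5]); k0=np.array([674.1,35.4]); a0=np.arctan2(*(k0-p)[::-1]); r=np.hypot(*(k0-p)); print(a0,r)
t0=1.845; n=30
for i in range(3,31,1):
    t=1.845*i/30; q=p+139*np.array([np.cos(a0+t),np.sin(a0+t)])-k0; print(i,round(t,3),np.round(q,0).astype(int))
```

```text
1.1920300094977496 138.73319718077576
3 0.184 [-24   7]
4 0.246 [-33   9]
5 0.307 [-41  10]
6 0.369 [-50  10]
7 0.43 [-58  10]
8 0.492 [-67   9]
9 0.553 [-75   8]
10 0.615 [-84   6]
11 0.676 [-92   4]
12 0.738 [-100    1]
13 0.799 [-108   -2]
14 0.861 [-116   -6]
15 0.922 [-123  -10]
16 0.984 [-130  -15]
17 1.045 [-137  -20]
18 1.107 [-144  -25]
19 1.169 [-150  -31]
20 1.23 [-156  -37]
21 1.291 [-161  -44]
22 1.353 [-166  -51]
23 1.415 [-171  -58]
24 1.476 [-175  -66]
25 1.538 [-179  -73]
26 1.599 [-182  -81]
27 1.66 [-185  -89]
28 1.722 [-187  -98]
29 1.784 [-188 -106]
30 1.845 [-190 -114]
```

Call:
jog_arm --series '[[[0,0,0],0],[[0,0,0],0],[[0,0,0],0],[[-8,3,0],0.061],[[-16,5,0],0.123],[[-24,7,0],0.184],[[-33,9,0],0.246],[[-41,10,0],0.307],[[-50,10,0],0.369],[[-58,10,0],0.43]]' --hand 20

```text
time_s: 32.95
ee_pos: [0.616, 0.0453, 0.1384]
tool_rot: [0.688, 0.726, 0.0, 0.0]
wrist_force: [1.3, 0.1, 0.3]
gripper_width: 0.238
grasp_force: 0.2
```

Call:
jog_arm --series '[[[-9,-1,0],0.062],[[-17,-2,0],0.123],[[-26,-4,0],0.185],[[-34,-6,0],0.246],[[-42,-9,0],0.308],[[-50,-12,0],0.369],[[-58,-16,0],0.431],[[-65,-20,0],0.492],[[-72,-25,0],0.554],[[-79,-30,0],0.615]]'

```text
time_s: 34.2
ee_pos: [0.537, 0.0153, 0.1385]
tool_rot: [0.436, 0.9, 0.0, 0.0]
wrist_force: [1.4, 0.2, 1.1]
gripper_width: 0.233
grasp_force: 0.2
```

Call:
jog_arm --series '[[[-7,-5,0],0.062],[[-13,-11,0],0.124],[[-19,-17,0],0.185],[[-24,-24,0],0.246],[[-29,-31,0],0.308],[[-34,-38,0],0.37],[[-38,-46,0],0.431],[[-42,-53,0],0.493],[[-45,-61,0],0.554],[[-48,-69,0],0.615]]'

```text
time_s: 35.45
ee_pos: [0.4892, -0.0539, 0.1385]
tool_rot: [0.143, 0.99, 0.0, 0.0]
wrist_force: [0.3, 0.2, 0.3]
gripper_width: 0.236
grasp_force: 0.2
```

Call:
jog_arm --series '[[[-1,-5,0],0.04],[[-2,-9,0],0.07],[[-3,-13,0],0.1],[[-3,-17,0],0.13],[[-4,-20,0],0.15],[[-5,-23,0],0.17],[[-5,-25,0],0.185],[[-5,-25,0],0.185],[[-5,-25,0],0.185],[[-5,-25,0],0.185]]'

```text
time_s: 36.7
ee_pos: [0.4841, -0.0786, 0.1383]
tool_rot: [0.052, 0.999, 0.0, -0.0]
wrist_force: [-0.2, 0.1, -1.1]
gripper_width: 0.24
grasp_force: 0.0
```

Call:
jog_arm --series '[[[0,-1,0],0],[[0,-2,0],0],[[0,-3,0],0],[[0,-4,0],0],[[0,-4,0],0],[[0,-4,0],0],[[0,-4,0],0],[[0,-4,0],0],[[0,-4,0],0],[[0,-4,0],0]]'

```text
time_s: 37.95
ee_pos: [0.4842, -0.0827, 0.1383]
tool_rot: [0.052, 0.999, -0.0, 0.0]
wrist_force: [-0.2, 0.2, 0.8]
gripper_width: 0.231
grasp_force: 0.0
```

Run:
```python
from h import *
im,d=vision.grab_frame("scene"); cv2.imwrite("pics/s4.png",cv2.resize(im[150:290,240:400,::-1],(640,560)))
W=cloud("scene",d)*1000
R=np.array([[.9945,-.1045],[.1045,.9945]]); B=W.copy(); B[...,:2]=(W[...,:2]-[545,-31])@R.T
m=(B[...,0]>-75)&(B[...,0]<65)&(abs(B[...,1]+45)<22)&(B[...,2]>124)&(B[...,2]<134)
p=B[m]; x=p[:,0]
for a in range(-75,65,15):
    q=p[(x>a)&(x<a+15)]
    if len(q): print(a,len(q),np.median(q,0),q[:,1].min(),q[:,1].max())
```

```text
-60 9 [-47.5408459  -55.91778375 131.09044865] -61.98736596896502 -49.575141846992345
-45 16 [-37.93724841 -53.6670839  129.46318413] -61.55191165431602 -46.39939078300124
-30 16 [-23.80794904 -52.58184061 130.58943764] -61.218484916588835 -47.00437696996657
-15 18 [ -7.43374812 -55.23513271 131.99476055] -62.31064331817524 -47.894890817653895
0 16 [  6.01110562 -54.84562962 130.42342162] -59.9185247873927 -47.81625173978532
15 21 [ 22.38833426 -56.04643734 130.90315577] -65.65567138501297 -48.386934675772785
30 21 [ 37.33288025 -55.46541283 129.90708034] -61.45916351037352 -48.34112127067071
45 22 [ 50.84052648 -54.83780425 130.67440313] -61.353749110719804 -46.558386506730535
60 7 [ 63.04174243 -55.93932535 132.05503075] -62.47083457917227 -47.661531598919034
```

View pics/s4.png

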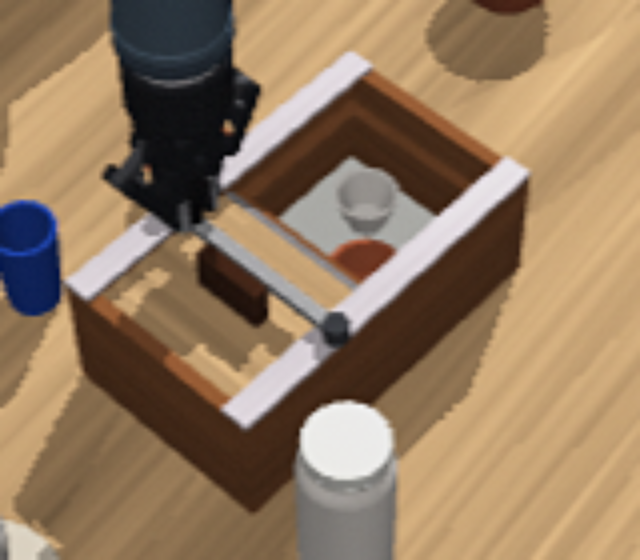

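The bar lies across behind the handle with its tip at the catch (150,228). Push on until the stop is felt.

Call:
jog_arm --series '[[[0,0,0],0],[[0,-1,0],0],[[0,-1,0],0],[[0,-2,0],0],[[0,-2,0],0],[[0,-2,0],0],[[0,-2,0],0],[[0,-2,0],0],[[0,-2,0],0],[[0,-2,0],0]]'

```text
time_s: 39.25
ee_pos: [0.4841, -0.0831, 0.1382]
tool_rot: [0.052, 0.999, 0.001, -0.0]
wrist_force: [0.3, 9.2, 1.6]
gripper_width: 0.237
grasp_force: 4.4
```

Call:
jog_arm --series '[[[0,2,0],0],[[0,4,0],0],[[0,4,0],0],[[0,4,0],0],[[0,4,6],0],[[0,4,18],0],[[0,4,34],0],[[0,4,55],0],[[0,4,80],0],[[0,4,110],0]]'

```text
time_s: 40.5
ee_pos: [0.4841, -0.0807, 0.2501]
tool_rot: [0.052, 0.999, -0.0, 0.0]
wrist_force: [0.4, -0.3, 0.5]
gripper_width: 0.236
grasp_force: 0.0
```

Call:
jog_arm --series '[[[-5,10,10],0],[[-15,30,15],0],[[-25,60,20],0],[[-35,95,20],0],[[-45,130,20],0],[[-55,165,20],0],[[-60,195,20],0],[[-60,215,20],0],[[-60,225,20],0],[[-60,225,20],0]]'

```text
time_s: 41.75
ee_pos: [0.4233, 0.1449, 0.2677]
tool_rot: [0.051, 0.999, -0.0, -0.001]
wrist_force: [-0.3, -0.7, -0.2]
gripper_width: 0.235
grasp_force: 0.0
```

Run:
```python
from h import *
im,d=vision.grab_frame("scene"); W=cloud("scene",d)*1000
im2,d2=vision.grab_frame("top"); cv2.imwrite("pics/s5.png",np.vstack([cv2.resize(im[130:330,200:420,::-1],(330,300)),cv2.resize(im2[100:300,250:470,::-1],(330,300))]))
R=np.array([[.9945,-.1045],[.1045,.9945]])
for n,W in (("s",W),("t",cloud("top",d2)*1000)):
    B=W.copy(); B[...,:2]=(W[...,:2]-[545,-31])@R.T
    f=lambda x0,x1,y0,y1,z0,z1:B[(B[...,0]>x0)&(B[...,0]<x1)&(B[...,1]>y0)&(B[...,1]<y1)&(B[...,2]>z0)&(B[...,2]<z1)]
    print(n,"knob",np.median(f(-75,-35,-75,-35,155,170),0),"handle",np.median(f(-35,35,-90,-62,136,145),0))
    for a in(-45,-20,0,30): print("bar",np.median(f(a,a+15,-64,-40,125,134),0).round(1))
    h=f(-60,60,-130,-12,95,108); print("plate",np.linalg.lstsq(np.c_[h[:,:2],np.ones(len(h))],h[:,2],rcond=None)[0].round(4))
for c in("scene","top"):
  for k in("bowl_mid","pinch_pot_mid","glaze_jar_mid","hatch_grip","latch_knob"):
    for r in vision.landmark_of(c,k)[:1]: print(k,np.round(world(c,r["point"])*1000))
```

```text
s knob [-53.73388818 -56.37818718 164.93608824] handle [  2.69810255 -74.26631236 139.86807373]
bar [-39.1 -53.5 131. ]
bar [-12.8 -53.4 131.7]
bar [  8.8 -55.3 131.2]
bar [ 35.9 -55.3 131.3]
plate [-1.400000e-03 -1.100000e-03  1.030995e+02]
t knob [-55.67283531 -53.93108675 165.31179697] handle [  3.03039156 -72.61357474 140.48520044]
bar [-38.2 -54.  130.9]
bar [-12.6 -53.1 131.1]
bar [  7.8 -54.4 131.2]
bar [ 38.1 -54.  131. ]
plate [-2.000000e-04 -6.000000e-04  1.025213e+02]
bowl_mid [480. 347.  27.]
pinch_pot_mid [391.  25.  20.]
glaze_jar_mid [ 698. -180.   87.]
hatch_grip [ 540. -100.  128.]
latch_knob [484. -78. 148.]
pinch_pot_mid [391.  21.  20.]
glaze_jar_mid [ 695. -183.   81.]
hatch_grip [ 536. -104.  128.]
latch_knob [487. -78. 150.]
```

View pics/s5.png

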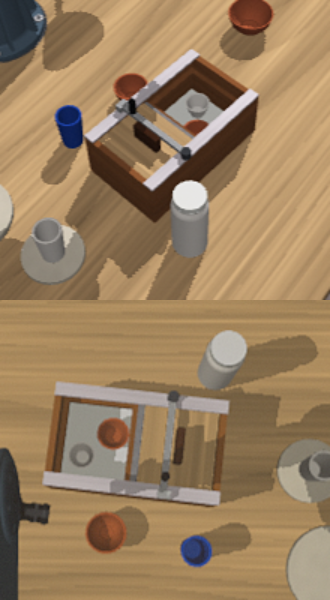

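The bar crosses at y = -54 with its knob at (-55, -54) and its tip in the catch (120,107). The handle is at y ≈ -73, the plate lies flat, the beaker is upright on the bat (48,240) and the bystanders have not moved.

```bash
python3 -c "
from station import sign_off
print(sign_off())"
```

```text
the job is handed in; nothing more can be done
None
```

The job is done and handed in at about 42 s: the beaker stands upright on the small bat, the hatch is home and flat on the deck, the latch bar is closed in its catch, and the other pots are where they stood.

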